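# Shut and lock the filter hatch of the studio's bench dust extractor

## Robot

A 6-joint arm with a two-finger parallel gripper is mounted at the origin on the work surface. World frame = base frame: x ahead of the robot, y to its left, z up, the work surface at z = 0. Lengths are in m, angles in rad, forces in N, time in s.
With the tool pointing down it reaches from about 0.375 to 0.9 m from the base axis. Payload 3.1 kg.
Tool frame: the origin (TCP) lies where the fingers leave the gripper's body, on its centre line; the fingertips stand 73 mm ahead of it and the grasp point (between the pads) lies 54 mm ahead of it; z points along the fingers, y is the line along which they close (so a half turn about z gives the same grasp; the last joint's range is limited). The gripper opens to 85 mm and grips with 20 to 120 N. Pads are 22 mm wide; open, the fingers measure 114 mm over their backs; the gripper's body (76 mm by 85 mm) begins 54 mm behind the grasp point. The pads swing forward as they close: fully open they stand 13 mm farther back than shut.
Start: joints at [-1.516, 0.527, 1.433, -0, 1.181, -0.178], TCP at [0.144, -0.608, 0.304] pointing down, gripper open.
Joint ranges: [-3.08, 3.08], [-0.75, 2.2], [0.22, 2.44], [-1.43, 4.57], [0, 2.65], [-2.85, 2.85]. Speed limits (rad/s): [2.79, 2.79, 3.14, 3.14, 3.14, 3.14].

## Interface

Orientations are given as a unit quaternion [x, y, z, w].
In Python, from station import manip gives the robot as it stands.
- The arm moves only by the tool step_arm, never from a script. Its argument "moves" is one flat list of numbers, 5 for each row, row after row: the opening, from 0 (shut) to 1 (fully open), then the shift along the world's x, y, z scaled (see below), then the turn about the world's z scaled (see below). In form: [fingers, x, y, z, yaw, fingers, x, y, z, yaw, ...]. A call has 1 to 12 rows; each row is the pose to reach, as a shift and turn from the pose commanded when the call began, turning the shorter way round; what a row does not reach only later rows make up. The controller multiplies each number of a shift by 200 mm and each number of a turn by pi rad. A row lasts 1/8 s, in which the tool goes at most 62.5 mm and 10.7 degrees, less where a joint would pass 70% of its speed; a pose out of reach is approached as far as the arm can. A call with a number of a shift or a turn outside -1 to 1 is refused whole. A call with a gripper value outside its range is refused whole. The fingers move at their own pace and stop on an object; "grip_force" is the grip in N (left out, the last holds). Time passes only in rows, so rows that repeat a pose let the fingers close. It gives the time, the measured TCP pose, the force, the opening and the grip force at its end, in the units of the state.
- manip.sense(): the state, without advancing time (a new reading comes with each control period).
- manip.snapshot(name): name is "side" or "top"; returns a dict with "color" (480x640x3 uint8, blue, green, red), "z_map" (480x640 float32, m along the optical axis (not along the pixel's ray), 0 where there is no reading), "fovy" (degrees; the focal length in pixels is half the picture's height over the tangent of half this angle, whatever the lens; pixels are square), "cx", "cy" (the principal point, pixels), "R" (3x3) and "t" (3): a world point X has camera coordinates R X + t. Camera axes: x right, y down, z forward; pixel columns grow to the right and rows downward; lengths in m; the calibration is good to about 2 mm. A picture is of the moment at which its call begins.
- manip.sign_off(): hands the job in; it is judged then, once.
The state is a dict: "t": time; "q": joint angles; "qd": joint speeds; "tau": joint torques, N m; "tcp_pos": TCP position; "tool_rot": TCP orientation; "force": force on the tool from outside, world axes, zero at the start; "ft_torque": the same for the moment, N m; "finger_gap": opening from 0.0 (shut) to 1.0 (fully open); "gripper_force": force on a finger pad.
Only numpy, scipy, OpenCV 4.12 (cv2) and the standard library are available. Lean on these libraries where they do the work, as an engineer would, in place of code of your own. Each camera call takes 0.05 s, during which the arm holds its last target. There are 200 camera calls.

## Task

The filter hatch on top of the bench dust extractor has been left ajar: push it fully shut with the fingertips, then set the fingertips in the slot of its round cam fastener and turn it clockwise (seen from above), as far as it goes, so that the hatch is locked. Only push and turn: do not lift the hatch any further open, and leave the mug, the jar and the bowl where they stand. Finish with the hand clear.

Things in the scene. Friction and masses are not known exactly. Their poses are not given: they have to be found in the camera images.
- extractor: low white sheet-metal box fixed to the table, 270 (x) by 300 (y) mm; origin at the centre of its underside; x from the louvred front (robot side) to the rear (black spigot), z up. A grey hatch 243 mm long, 296 wide, 8 thick forms its top; shut, its upper face is level, 108 mm above the table. Hinge line along y at x = +108, z = 100 mm; free edge in front
- hatch (a joint): opening angle of the hatch, rad: 0 = fully shut (end stop), grows as the free front edge rises; starts between 0.2 and 0.5. The stiff hinge keeps it where it is left; a few newtons downwards near the free edge push it shut
- press_point (a point): point on the hatch's upper face, mid-width, 220 mm from the hinge line, 23 mm from the free edge: a bare flat spot to push on (the cam's rim ends 17 mm away). z is normal to the hatch. With the hatch shut it lies at (-112, 0, 108) mm in the extractor's frame
- slot_centre (a point): centre of the slot's mouth, on the axis of the cam: a flat black disc, 100 mm wide, let into the hatch 1 mm proud of it, 153 mm from the hinge line, mid-width. Across it runs a slot 84 long, 32 wide, 18 mm deep: upright walls, closed ends, bright metal floor. x along the slot, y across, z out of the hatch. Hatch shut: at (-45, 0, 109) mm in the extractor's frame
- cam (a joint): angle of the cam, rad: 0 = unlocked, slot along the extractor's x; grows clockwise seen from above; 1.571 = locked, at its end stop, slot parallel to the front edge, in line with two dark marks on the hatch. Starts between 0 and 0.35, stays where left, takes about 0.12 N m. Its tongue locks under a keeper inside; turned home with the hatch ajar it keeps the hatch from shutting
- mug: white mug, 80 mm wide, 95 mm high, loose beside the extractor; origin at the centre of its underside
- glaze_jar: closed jar, 60 mm wide, 85 mm high, loose beside the extractor; origin at the centre of its underside
- bowl: white bowl, 100 mm wide, 45 mm high, loose beside the extractor; origin at the centre of its underside
Things that resemble listed ones, but are neither listed nor needed, are in the scene too. What is meant by the glaze_jar is not brown, and is the larger of those in its own colour. What is shaped like the mug but orange or yellow is not meant.

How it is judged:
On the way, in this order (a step that is already met when the one before it is completed fails the run):
1. the hatch is pushed shut while the cam is still unlocked (value of joint hatch below 0.025 rad and value of joint cam below 1 rad), for 0.2 s.
2. the cam is turned home with the hatch shut (value of joint hatch below 0.025 rad and value of joint cam above 1.45 rad), for 0.2 s.
At the end, for the whole second after the job is handed in: the hatch is shut (within 0.025 rad) and the cam is turned to its locked stop (beyond 1.45 of 1.571 rad); the mug, jar and bowl stand upright within 30 mm of where they were (all of step 2 and distance of each of mug, glaze_jar, bowl from where it was at the start of the episode below 0.03 m and angle between each of mug, glaze_jar, bowl's own z axis and vertical below 0.2 rad); the robot touches nothing.
It fails at once if the hatch is lifted further open than it was left ((value of joint hatch above 0.36 rad and distance of press_point from where it was at the start of the episode above 0.038 m) or (value of joint hatch above 0.4 rad and distance of press_point from where it was at the start of the episode above 0.029 m) or (value of joint hatch above 0.44 rad and distance of press_point from where it was at the start of the episode above 0.02 m) or (value of joint hatch above 0.48 rad and distance of press_point from where it was at the start of the episode above 0.011 m) or value of joint hatch above 0.55 rad).
It fails at once if the mug, the jar or the bowl is picked up, pushed away or knocked over (distance of any of mug, glaze_jar, bowl from where it was at the start of the episode above 0.03 m or angle between any of mug, glaze_jar, bowl's own z axis and vertical above 0.5 rad).
It also fails if it takes over 45 s, if anything falls off the work surface, if the arm or the gripper's body presses on something with over 40 N, if the wrist force passes 120 N, or if a joint passes its speed limit or range.

## Working session

There is one attempt and no reset: what is moved stays moved. The work goes in short steps, Python scripts to look and compute and a tool call to move; the robot and the scene stay as the last step left them, time stands still between calls to the robot, and variables do not carry over. Pictures are saved under pics/ and viewed, at most 10 in all, crops included, and the job is handed in when it is done.

Besides the shell and the picture viewer there is one more tool, called after "Emit:" as name(argument=value, ...) on one line, values as JSON. step_arm: Moves the arm, as the interface text tells. Its arguments: {"type":"object","properties":{"moves":{"type":"array","items":{"type":"number"}},"grip_force":{"type":"number"}},"required":["moves"]}

```bash
mkdir -p pics; cat > h.py <<'E'
import numpy as np, cv2
from station import manip
def cloud(s):
    f=240/np.tan(np.radians(s["fovy"])/2); z=s["z_map"]
    v,u=np.mgrid[0:480,0:640]
    c=np.stack([(u-s["cx"])/f*z,(v-s["cy"])/f*z,z],-1)
    return (c-s["t"])@s["R"]
E
python3 - <<'E'
from h import *
for n in("top","side"):
    s=manip.snapshot(n); cv2.imwrite(f"pics/{n}0.png",s["color"]); np.savez(n+"0",**s)
    print(n,s["fovy"],s["cx"],s["cy"],(-s["R"].T@s["t"]).round(3),s["R"].round(2).tolist(),(s["z_map"]>0).mean())
print(manip.sense())
E
```

```text
top 44.053525773583665 322.6147816089336 240.06049680401176 [0.439 0.021 1.281] [[0.0, -1.0, -0.0], [-0.99, -0.0, -0.11], [0.11, 0.0, -0.99]] 0.9959309895833334
side 53.888712360190695 317.8377906504344 234.4345309232546 [0.263 0.615 0.674] [[-0.91, -0.41, -0.02], [-0.26, 0.63, -0.73], [0.31, -0.66, -0.68]] 0.9959440104166667
{'t': 0.1, 'q': array([-1.51649047e+00,  5.28386981e-01,  1.43377602e+00,  1.02882684e-07,
        1.18138952e+00, -1.78514520e-01]), 'qd': array([ 0.0002734 , -0.00242078, -0.0022194 ,  0.00018133,  0.00084966,
       -0.00108915]), 'tau': array([-3.78713567e-04, -4.43304062e+01, -1.78586662e+01, -1.86260227e-04,
        3.86119966e-03, -1.03910540e-05]), 'tcp_pos': array([ 0.14419392, -0.60762404,  0.30302227]), 'tool_rot': array([ 9.93231508e-01,  1.16147373e-01,  6.08666953e-05, -9.78044842e-04]), 'force': array([ 0.15294831, -0.58680973, -0.93264388]), 'ft_torque': array([-0.01199554, -0.02908228,  0.02102735]), 'gripper_force': 0.0, 'finger_gap': 1.0014409735680156}
```

View pics/top0.png

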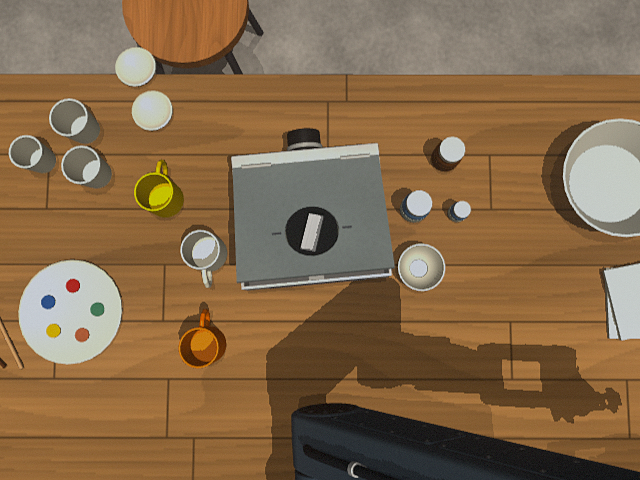

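View pics/side0.png

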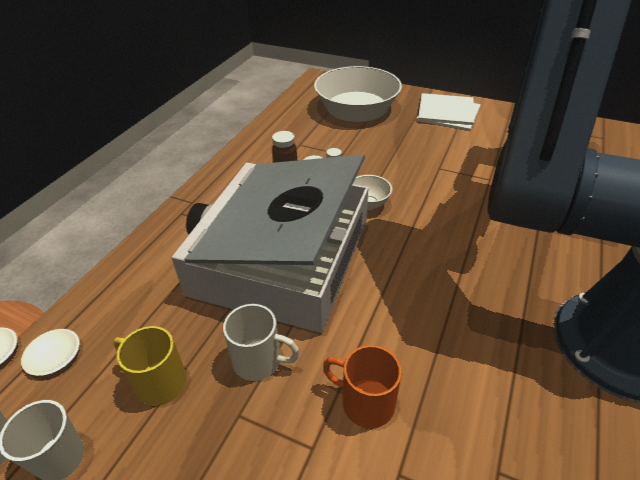

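Top view: the hatch spans about (232,150)–(392,288), with the cam disc at (312,231) and its slot tilted slightly. The white mug is at (203,250), the bowl at (421,267) and the blue jar at (417,206). The side view shows the front edge raised.

```bash
python3 - <<'E'
from h import *
s=dict(np.load("top0.npz")); P=cloud(s); c=s["color"].astype(int); hsv=cv2.cvtColor(s["color"],cv2.COLOR_BGR2HSV)
roi=np.zeros((480,640),bool); roi[140:295,225:400]=1
g=roi&(P[...,2]>.09)&(hsv[...,1]<60)&(hsv[...,2]>60)&(hsv[...,2]<160)
n,l,st,_=cv2.connectedComponentsWithStats(g.astype(np.uint8)); k=1+st[1:,4].argmax(); g=l==k
Q=P[g]; 
for _ in range(4):
    m=Q.mean(0); nrm=np.linalg.svd(Q-m,full_matrices=False)[2][2]; nrm*=np.sign(nrm[2]); d=(Q-m)@nrm; print(len(Q),d.std()); Q=Q[abs(d)<.003]
print("n",nrm,"open",np.arccos(nrm[2]),"yaw from n",np.arctan2(-nrm[1],-nrm[0]))
# contour rectangle in plane: hinge dir h
h=np.cross([0,0,1],-nrm); h/=np.linalg.norm(h); f=np.cross(h,nrm); f*=np.sign(f@[-1,0,0]) # f downslope->front
a=(Q-m)@f; b=(Q-m)@h
print("f",f,"h",h,"a",np.percentile(a,[.3,99.7]),"b",np.percentile(b,[.3,99.7]))
uv=np.stack([a,b],1).astype(np.float32); print("rect",cv2.minAreaRect(uv*1000))
# cam disc: ray onto plane+1mm
F=240/np.tan(np.radians(s["fovy"])/2); o=-s["R"].T@s["t"]
def ray(u,v,pl):
    d=s["R"].T@np.array([(u-s["cx"])/F,(v-s["cy"])/F,1]); return o+d*((pl-o)@nrm)/(d@nrm)
blk=np.zeros((480,640),np.uint8); box=(slice(195,265),slice(275,350))
r=(c.max(-1)<60); blk[box]=r[box]
n,l,st,_=cv2.connectedComponentsWithStats(blk); k=1+st[1:,4].argmax()
cn=max(cv2.findContours((l==k).astype(np.uint8),0,2)[0],key=cv2.contourArea)
W=np.array([ray(*p[0],m+nrm*.001) for p in cn]); ab=np.stack([(W-m)@f,(W-m)@h],1).astype(np.float32)
(ca,cb),rad=cv2.minEnclosingCircle(ab*1000); print("disc ab",ca,cb,"r",rad)
C=m+nrm*.001+f*ca/1000+h*cb/1000; print("slot_centre",C)
fl=np.zeros((480,640),np.uint8); fl[box]=(c.min(-1)>110)[box]; 
ys,xs=np.where(fl[205:255,290:335]); pts=np.stack([xs+290,ys+205],1)
W=np.array([ray(*p,m-nrm*.017) for p in pts]); ab=np.stack([(W-m)@f,(W-m)@h],1).astype(np.float32)*1000; print("slot rect",cv2.minAreaRect(ab))
H=C-f*.153-nrm*.009; print("hinge pt",H, "zshould .1")
fh=f.copy(); fh[2]=0; fh/=np.linalg.norm(fh); 
for nm,L,z in(("press shut",.220,.108),("slot shut",.153,.109)): p=H+fh*L; p[2]=z; print(nm,p)
print("press now",C+f*.067-nrm*.001,"edge",C+f*.09)
for nm,(u,v) in dict(mug=(203,250),bowl=(420,267),jar=(417,205)).items():
    q=P[v-25:v+25,u-25:u+25].reshape(-1,3); q=q[(q[:,2]>.03)]; print(nm,q[:,2].max(),q.min(0)[:2],q.max(0)[:2])
E
```

```text
15585 0.05689506983223071
569 0.0012735098650460445
565 0.0012353158431368473
563 0.001224355307359612
n [0.55778101 0.0544447  0.82820053] open 0.5949071610015698 yaw from n -3.0442914261005076
f [-0.82428312 -0.08045783  0.56043187] h [ 0.09714777 -0.99526997  0.        ] a [-0.01097734  0.01259235] b [-0.14778099  0.14544389]
rect ((2.104612350463867, -1.0194854736328125), (293.9343566894531, 27.688636779785156), 89.49263763427734)
disc ab 41.10062026977539 -3.9040699005126953 r 61.067955017089844
slot_centre [0.57618225 0.04724903 0.1642838 ]
slot rect ((21.745006561279297, -1.6942672729492188), (88.72828674316406, 129.20802307128906), 84.84652709960938)
hinge pt [0.69727754 0.05906907 0.07108392] zshould .1
press shut [0.47831815 0.03769656 0.108     ]
slot shut [0.54500124 0.04420546 0.109     ]
press now [0.5203975  0.04180391 0.20100453] edge [0.50199677 0.04000782 0.21472266]
mug 1.2814790372998732 [0.43870415 0.02056568] [0.58290606 0.31136033]
bowl 1.2814790372998732 [ 0.43870415 -0.23095301] [0.56249265 0.02056568]
jar 1.2814790372998732 [ 0.43870415 -0.19863153] [0.66740531 0.02056568]
```

```bash
cat > m.py <<'E'
from h import *
s=dict(np.load("top0.npz")); P=cloud(s); P[s["z_map"]<.1]=np.nan; c=s["color"].astype(int); hsv=cv2.cvtColor(s["color"],cv2.COLOR_BGR2HSV)
g=np.zeros((480,640),bool); g[165:262,245:378]=1
Q=P[g]; Q=Q[np.isfinite(Q[:,0])]; Q=Q[Q[:,2]<.3]
X=np.c_[Q[:,:2],np.ones(len(Q))]; w=np.ones(len(Q),bool)
for t in(.02,.01,.006,.004,.004):
    p=np.linalg.lstsq(X[w],Q[w,2],rcond=None)[0]; r=Q[:,2]-X@p; w=abs(r)<t
print(len(Q),w.sum(),r[w].std())
nrm=np.array([-p[0],-p[1],1]); nrm/=np.linalg.norm(nrm); m=Q[w].mean(0); m[2]=p@[m[0],m[1],1]
print("n",nrm,"open",np.arccos(nrm[2]))
h=np.cross([0,0,1],nrm); h/=np.linalg.norm(h); f=np.cross(h,nrm); sg=np.sign(f@[-1,0,0]); f*=sg; 
print("f",f,"yaw deg",np.degrees(np.arctan2(-f[1],-f[0])))
F=240/np.tan(np.radians(s["fovy"])/2); o=-s["R"].T@s["t"]
def rays(px,pl):
    px=np.atleast_2d(px).astype(float); d=np.c_[(px-[s["cx"],s["cy"]])/F,np.ones(len(px))]@s["R"]
    return o+d*(((pl-o)@nrm)/(d@nrm))[:,None]
def ab(W): return (np.c_[(W-m)@f,(W-m)@h]*1000).astype(np.float32)
full=np.zeros((480,640),bool); full[135:300,220:405]=1
dpl=np.nan_to_num((P-m)@nrm,nan=9); hm=(full&(abs(dpl)<.005)&(hsv[...,1]<70)&(c.max(-1)<170))
k=ab(P[hm]); print("hatch ab pct",np.percentile(k,[.2,99.8],0)); print(cv2.minAreaRect(k))
box=np.zeros((480,640),bool); box[195:268,275:350]=1
n,l,st,_=cv2.connectedComponentsWithStats((box&(c.max(-1)<60)).astype(np.uint8)); k=1+st[1:,4].argmax(); print(st[k])
cn=max(cv2.findContours((l==k).astype(np.uint8),0,2)[0],key=cv2.contourArea)[:,0]
e=cv2.fitEllipse(ab(rays(cn,m+nrm*.001))); print("disc",e)
C=m+nrm*.001+f*e[0][0]/1000+h*e[0][1]/1000; print("slot_centre",C)
n,l,st,_=cv2.connectedComponentsWithStats((box&(c.min(-1)>110)).astype(np.uint8)); k=1+st[1:,4].argmax(); print(st[k])
cn=max(cv2.findContours((l==k).astype(np.uint8),0,2)[0],key=cv2.contourArea)[:,0]
print("slot(floor)",cv2.minAreaRect(ab(rays(cn,m-nrm*.017))))
H=C-f*.153-nrm*.009; print("hinge",H)
fh=f*[1,1,0]; fh/=np.linalg.norm(fh)
for nm,L,z in(("press shut",.220,.108),("slot shut",.153,.109)): q=H+fh*L; q[2]=z; print(nm,q)
print("press now",C+f*.067-nrm*.001,"edge",C+f*.09)
for nm,(u,v) in dict(mug=(203,250),bowl=(420,267),jar=(417,205)).items():
    q=P[v-27:v+27,u-24:u+24].reshape(-1,3); q=q[(q[:,2]>.03)&(q[:,2]<.3)]; print(nm,q[:,2].max(),q.min(0)[:2],q.max(0)[:2])
E
python3 m.py
```

```text
12852 11438 0.0018061442227203456
n [0.28212088 0.02586875 0.95903004] open 0.2872379315923507
f [-0.95502364 -0.0875698   0.2833044 ] yaw deg 5.239021003573642
hatch ab pct [[-171.57444199 -145.1495282 ]
 [ 130.84682739  149.65123657]]
((-23.791000366210938, 2.560394287109375), (299.283203125, 310.7577819824219), 89.72407531738281)
[ 286  207   52   49 1444]
disc ((40.34973907470703, 2.0534558296203613), (99.40345001220703, 100.69766235351562), 63.00373077392578)
slot_centre [0.57748321 0.04505071 0.15123083]
[ 275  195   75   73 1344]
slot(floor) ((32.23768615722656, 2.3659133911132812), (153.19610595703125, 147.79713439941406), 5.659465789794922)
hinge [0.72106274 0.05821607 0.09925399]
press shut [0.5019818 0.0381277 0.108    ]
slot shut [0.56870191 0.04424552 0.109     ]
press now [0.51321451 0.03915767 0.1692532 ] edge [0.49153108 0.03716943 0.17672823]
mug 0.10080522723402024 [0.49230826 0.23059589] [0.58290606 0.31136033]
bowl 0.05052229628568122 [ 0.46593241 -0.22880162] [ 0.56249265 -0.13330621]
jar 0.08984246690420583 [ 0.61143774 -0.19863153] [ 0.66740531 -0.14230762]
```

Emit:
step_arm(moves=[0,0.45,0.81,0,0.12,0,0.45,0.81,0,0.12,0,0.45,0.81,0,0.12])

```text
t: 0.48
tcp_pos: [0.2347, -0.4441, 0.3034]
tool_rot: [0.954, 0.3, 0.0, -0.001]
force: [0.6, -0.0, 0.9]
finger_gap: 0.378
gripper_force: 0.0
```

Emit:
step_arm(moves=[0,0.45,0.81,0,0.12,0,0.45,0.81,0,0.12,0,0.45,0.81,0,0.12])

```text
t: 0.85
tcp_pos: [0.3248, -0.2822, 0.3038]
tool_rot: [0.881, 0.474, 0.0, -0.0]
force: [0.7, -0.8, -0.2]
finger_gap: -0.001
gripper_force: 0.0
```

Emit:
step_arm(moves=[0,0.45,0.81,0,0.13,0,0.45,0.81,0,0.13,0,0.45,0.81,0,0.13])

```text
t: 1.23
tcp_pos: [0.4148, -0.1202, 0.3039]
tool_rot: [0.766, 0.643, 0.0, 0.0]
force: [0.8, -0.9, 0.5]
finger_gap: -0.003
gripper_force: 0.0
```

Emit:
step_arm(moves=[0,0.41,0.8,0,0,0,0.41,0.8,0,0,0,0.41,0.8,0,0,0,0.41,0.8,0,0])

```text
t: 1.72
tcp_pos: [0.4972, 0.041, 0.3037]
tool_rot: [0.764, 0.645, 0.0, 0.0]
force: [-0.3, -0.4, 0.6]
finger_gap: -0.0
gripper_force: 0.0
```

Emit:
step_arm(moves=[0,0,0,-0.15,0,0,0,0,-0.25,0,0,0,0,-0.3,0,0,0,0,-0.35,0,0,0,0,-0.4,0,0,0,0,-0.45,0,0,0,0,-0.5,0,0,0,0,-0.54,0,0,0,0,-0.57,0,0,0,0,-0.6,0,0,0,0,-0.61,0,0,0,0,-0.61,0])

```text
t: 3.22
tcp_pos: [0.4964, 0.0379, 0.1818]
tool_rot: [0.766, 0.642, 0.0, 0.0]
force: [-0.4, 0.2, -0.3]
finger_gap: 0.001
gripper_force: 0.0
```

Emit:
step_arm(moves=[0,0,0,-0.01,0,0,0,0,-0.015,0,0,0,0,-0.02,0,0,0,0,-0.02,0])

```text
t: 3.72
tcp_pos: [0.4966, 0.0379, 0.1805]
tool_rot: [0.766, 0.642, 0.001, 0.001]
force: [-3.7, -0.3, 20.1]
finger_gap: -0.003
gripper_force: 9.9
```

Emit:
step_arm(moves=[0,0,0,0.3,0,0,0,0,0.6,0,0.45,0,-1,0.6,0,0.45,0,-1,0.6,0,0.45,0,-1,0.6,0,0.45,0,-1,0.6,0])

```text
t: 4.47
tcp_pos: [0.4966, -0.166, 0.2983]
tool_rot: [0.768, 0.641, 0.0, 0.001]
force: [0.2, 0.2, -0.5]
finger_gap: 0.45
gripper_force: 0.0
```

```bash
python3 - <<'E'
from h import *
s=manip.snapshot("top"); cv2.imwrite("pics/top1.png",s["color"]); np.savez("top1",**s)
cv2.imwrite("pics/top1c.png",cv2.resize(s["color"][130:310,220:420],None,fx=3,fy=3,interpolation=2))
s=manip.snapshot("side"); np.savez("side1",**s)
E
```

```text
(no output)
```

View pics/top1c.png

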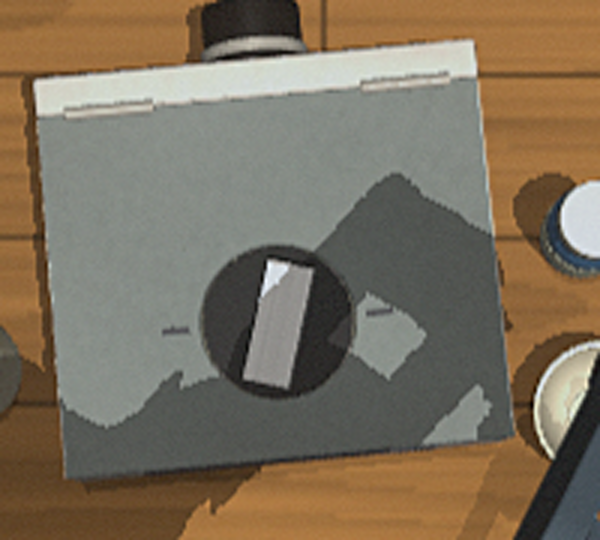

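The hatch looks shut. The disc centre is at crop (280,322), and the slot runs from (290,263) to (268,388), turned slightly clockwise.

```bash
cat > d.py <<'E'
from h import *
import sys
def meas(s,sh=True):
    F=240/np.tan(np.radians(s["fovy"])/2); o=-s["R"].T@s["t"]; c=s["color"].astype(int)
    def ray(px,z):
        px=np.atleast_2d(px).astype(float); d=np.c_[(px-[s["cx"],s["cy"]])/F,np.ones(len(px))]@s["R"]
        return (o+d*((z-o[2])/d[:,2])[:,None])[:,:2]
    yy,xx=np.mgrid[0:480,0:640]; near=np.hypot(xx-313.3,yy-237.3)
    dk=((near<32)&(c.max(-1)<62)).astype(np.uint8)
    n,l,st,_=cv2.connectedComponentsWithStats(dk); k=1+st[1:,4].argmax()
    cn=max(cv2.findContours((l==k).astype(np.uint8),0,2)[0],key=cv2.contourArea)
    hull=cv2.convexHull(cn)[:,0]
    e=cv2.fitEllipse((ray(hull,.109)*1000).astype(np.float32)); print("disc",e)
    fl=((near<23)&(c.min(-1)>85)).astype(np.uint8)
    n,l,st,_=cv2.connectedComponentsWithStats(fl); k=1+st[1:,4].argmax(); 
    pts=(ray(np.argwhere(l==k)[:,::-1],.091)*1000).astype(np.float32)
    print("floor",len(pts),cv2.minAreaRect(pts)); m=pts.mean(0); v=np.linalg.svd(pts-m,full_matrices=False)[2][0]; v*=np.sign(v[0]+1e-9)
    print("centre",m,"angle deg",np.degrees(np.arctan2(v[1],v[0])))
if __name__=="__main__":
    s=dict(np.load("top1.npz")); meas(s)
    P=cloud(s); q=P[175:205,250:320].reshape(-1,3); print("z rear",np.median(q[:,2]),"front",np.median(P[268:276,260:370,2]))
E
python3 d.py; python3 -c "
from h import *
q=manip.sense(); print(q['q'],q['t'],q['tool_rot'])"
```

```text
disc ((569.42333984375, 43.71767044067383), (98.6636734008789, 101.69093322753906), 91.07069396972656)
floor 648 ((570.595947265625, 44.39722442626953), (31.790998458862305, 83.95113372802734), 78.12535095214844)
centre [570.425    44.42113] angle deg -11.563971
z rear 0.10724291943836471 front 0.10713354189146304
[-5.32508326e-01  3.97896096e-01  1.69528815e+00  2.37472817e-04
  1.04823798e+00 -3.54041669e-01] 4.575 [7.67345227e-01 6.41234189e-01 1.25520433e-04 4.57552170e-05]
```

Emit:
step_arm(moves=[0.45,0.365,1,0,-0.0075,0.45,0.365,1,0,-0.0075,0.45,0.365,1,0,-0.0075,0.45,0.365,1,0,-0.0075,0.45,0.365,1,0,-0.0075])

```text
t: 5.2
tcp_pos: [0.5685, 0.0418, 0.2977]
tool_rot: [0.772, 0.636, -0.0, -0.001]
force: [-0.4, 0.1, -1.0]
finger_gap: 0.451
gripper_force: 0.0
```

Emit:
step_arm(moves=[0.45,0,0.03,-0.25,0,0.45,0,0.03,-0.35,0,0.45,0,0.03,-0.38,0,0.45,0,0.03,-0.38,0])

```text
t: 5.7
tcp_pos: [0.5691, 0.0436, 0.2221]
tool_rot: [0.774, 0.633, -0.0, -0.0]
force: [0.2, 0.2, 0.4]
finger_gap: 0.447
gripper_force: 0.0
```

Emit:
step_arm(moves=[0.45,0,0,-0.12,0,0.45,0,0,-0.18,0,0.45,0,0,-0.21,0,0.45,0,0,-0.23,0,0.45,0,0,-0.25,0,0.45,0,0,-0.25,0])

```text
t: 6.45
tcp_pos: [0.5692, 0.0439, 0.1719]
tool_rot: [0.774, 0.633, -0.0, -0.0]
force: [0.0, -0.3, -0.2]
finger_gap: 0.452
gripper_force: 0.0
```

Emit:
step_arm(moves=[0.45,0,0,-0.02,0,0.45,0,0,-0.02,-0.04,0.45,0,0,-0.02,-0.08,0.45,0,0,-0.02,-0.12,0.45,0,0,-0.02,-0.16,0.45,0,0,-0.02,-0.2,0.45,0,0,-0.02,-0.24,0.45,0,0,-0.02,-0.28,0.45,0,0,-0.02,-0.32,0.45,0,0,-0.02,-0.36,0.45,0,0,-0.02,-0.4,0.45,0,0,-0.02,-0.41,0])

```text
invalid input at $.moves: expected a multiple of 5 numbers
```

```bash
python3 -c "
from h import *
q=manip.sense(); print(q)"
```

```text
{'t': 6.45, 'q': array([-1.18694741e-01,  6.39023251e-01,  1.68032424e+00,  1.78375995e-05,
        8.22295941e-01,  8.04909750e-02]), 'qd': array([-0.00043186, -0.00502403, -0.00216675,  0.00018729,  0.0023191 ,
        0.00013381]), 'tau': array([-2.93965184e-02, -4.28328037e+01, -1.16978610e+01, -1.20235552e-03,
       -1.76276488e-02, -1.44545692e-05]), 'tcp_pos': array([0.56921814, 0.04390719, 0.17189439]), 'tool_rot': array([ 7.73913145e-01,  6.33291753e-01, -1.28992782e-05, -2.28249684e-05]), 'force': array([ 0.04772306, -0.26983324, -0.24821763]), 'ft_torque': array([0.03906775, 0.02478021, 0.02927733]), 'gripper_force': 0.0, 'finger_gap': 0.4518666595783623}
```

Emit:
step_arm(moves=[0.45,0,0,-0.02,0,0.45,0,0,-0.02,-0.04,0.45,0,0,-0.02,-0.08,0.45,0,0,-0.02,-0.12,0.45,0,0,-0.02,-0.16,0.45,0,0,-0.02,-0.2,0.45,0,0,-0.02,-0.24,0.45,0,0,-0.02,-0.28,0.45,0,0,-0.02,-0.32,0.45,0,0,-0.02,-0.36,0.45,0,0,-0.02,-0.4,0.45,0,0,-0.02,-0.41])

```text
t: 7.95
tcp_pos: [0.5693, 0.044, 0.1678]
tool_rot: [0.999, 0.042, 0.0, -0.0]
force: [0.7, 0.6, -0.0]
finger_gap: 0.448
gripper_force: 2.0
```

```bash
python3 -c "
from h import *
q=manip.sense(); print(q)"
```

```text
{'t': 7.95, 'q': array([-1.18493877e-01,  6.45517545e-01,  1.68250018e+00,  1.55227090e-04,
        8.13468039e-01,  1.36848888e+00]), 'qd': array([-4.53954247e-05, -1.75142510e-03,  1.32780059e-03,  8.20337864e-04,
       -1.15135216e-03,  2.28909737e-01]), 'tau': array([ -0.52894598, -43.3876133 , -11.52902126,  -0.0725125 ,
         0.06073672,   0.10993353]), 'tcp_pos': array([0.5692607 , 0.04403791, 0.16780517]), 'tool_rot': array([ 9.99124268e-01,  4.18412507e-02,  6.17676176e-05, -4.71426114e-05]), 'force': array([ 0.65276467,  0.60544816, -0.03932915]), 'ft_torque': array([ 0.10901481, -0.05370619,  0.14389628]), 'gripper_force': 1.9968264555791393, 'finger_gap': 0.4483497679243475}
```

Emit:
step_arm(moves=[0.45,0,0,0,-0.02,0.45,0,0,0,-0.04,0.45,0,0,0,-0.05,0.45,0,0,0,-0.06,0.45,0,0,0,-0.06])

```text
t: 8.57
tcp_pos: [0.5693, 0.0439, 0.1679]
tool_rot: [0.999, -0.052, 0.0, -0.0]
force: [0.5, 1.2, -1.4]
finger_gap: 0.448
gripper_force: 1.2
```

```bash
python3 -c "
from h import *
q=manip.sense(); print(q['ft_torque'],q['tool_rot'],q['q'][5],q['tau'][5])"
```

```text
[ 0.24447902 -0.08835405  0.09962147] [ 9.98627498e-01 -5.23745806e-02  1.26255820e-04 -8.73318841e-05] 1.5567310397330651 0.10066496673971415
```

Not yet at the stop, so I'll keep turning.

Emit:
step_arm(moves=[0.45,0,0,0,-0.02,0.45,0,0,0,-0.03,0.45,0,0,0,-0.04,0.45,0,0,0,-0.04])

```text
t: 9.07
tcp_pos: [0.5693, 0.0441, 0.168]
tool_rot: [0.994, -0.11, 0.0, 0.001]
force: [2.5, 4.0, -1.3]
finger_gap: 0.449
gripper_force: 73.0
```

```bash
python3 -c "
from h import *
q=manip.sense(); print(q['ft_torque'],q['tool_rot'],q['q'][5],q['tau'][5])"
```

```text
[ 0.64208441 -0.38784097  4.62885552] [ 9.93921790e-01 -1.10079266e-01  3.74319938e-04  1.37495588e-03] 1.6767502033398411 4.614374935626984
```

That is the end stop (torque up to 4.6 N m). I'll relax the turn, then rise and clear.

Emit:
step_arm(moves=[0.45,0,0,0,0.02,0.45,0,0,0,0.04,0.45,0,0,0,0.04,0.45,0,0,0.1,0.04,0.45,0,0,0.3,0.04,0.45,0,0,0.6,0.04,0.45,-0.4,-1,0.7,0.04,0.45,-0.4,-1,0.7,0.04,0.45,-0.4,-1,0.7,0.04,0.45,-0.4,-1,0.7,0.04,0.45,-0.4,-1,0.7,0.04])

```text
t: 10.45
tcp_pos: [0.4883, -0.1581, 0.3083]
tool_rot: [0.998, -0.058, 0.0, -0.001]
force: [-0.6, -0.1, -0.7]
finger_gap: 0.449
gripper_force: 0.0
```

```bash
python3 - <<'E'
from h import *
from d import meas
s=manip.snapshot("top"); meas(s); P=cloud(s)
cv2.imwrite("pics/top2.png",s["color"])
print("z rear",np.median(P[175:205,250:320,2]),"front",np.median(P[268:276,260:340,2]))
E
```

```text
disc ((569.2926635742188, 44.190311431884766), (98.25234985351562, 101.30506896972656), 93.50857543945312)
floor 622 ((570.6997680664062, 44.80034255981445), (31.08184242248535, 83.56440734863281), 5.334348201751709)
centre [570.2946   44.76718] angle deg -85.34874
z rear 0.10724504589783218 front 0.10744621835432541
```

View pics/top2.png

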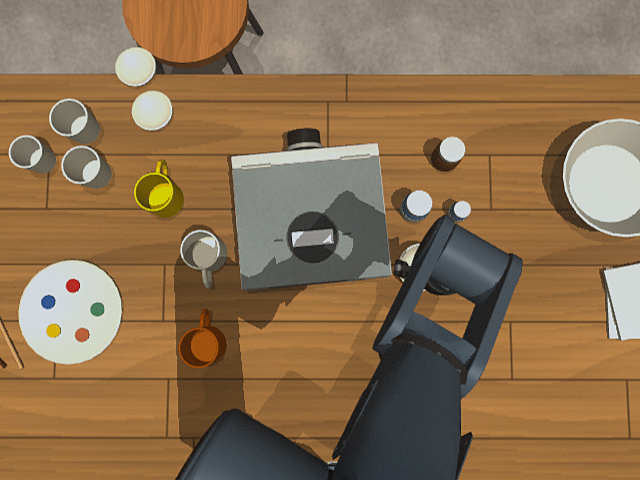

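The slot at (313,238) lines up with the two marks at -85.3° (locked is -84.8°). The hatch is level, the mug and jar haven't moved, and the hand is clear above the bowl.

```bash
python3 -c "
from station import manip
print(manip.sign_off())"
```

```text
the job is handed in; nothing more can be done
None
```

The hatch is shut, the cam is turned clockwise to its end stop with the slot in line with the marks, the hand is clear, and the job is handed in at about 10.5 s; the bowl was partly hidden behind the arm in the last picture, so I could not confirm its position.

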